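# Lock the tablet arm's tongue with a linchpin

## Task

Take the brass linchpin with the red ring out of the wooden block and push it down through the hole in the tablet arm's square aluminium tongue until its collar sits flush, with the ring still open and pointing out past the free end of the tongue; feel for the hole, as the tongue can stand anywhere in its sleeve, and never press on the arm's foot or tongue with more than about 40 N. Then swing the sprung ring down over the tongue's end until it snaps under the pin's point, let go, and leave the other things on the desk where they are.

Things in the scene. Friction and masses are not known exactly. Their poses are not given: they have to be found in the camera images.
- pin_grip (a point): Centre of the grip lug of the loose brass linchpin (about 100 g), which stands upright in the wooden block. Lug: 12 mm along the pin's x, 14 mm along y, 27 mm tall (13.5 mm up and down from here). z is the pin's axis, up; x points the way the open ring sticks out. The ring's hinge runs along y, 10.5 mm below here: grip with the fingertips no lower than 7 mm below here, pinching along y.
- ring (a joint): Sprung ring of the linchpin: red loop of 4 mm wire, 44 mm wide, hinged on the lug; rad. 0 = open, sticking out level along the pin's +x; grows as it swings down; 1.57 = locked, hanging along the shaft. A spring holds it open, resisting with up to about 3 N at the far bar; past dead centre at 0.75 rad it snaps to locked by itself.
- ring_bar (a point): Middle of the ring's straight far bar (16 mm wide, 4 mm thick), 47 mm from the hinge; x points from the hinge to the bar. Locked, it lies 3 mm clear below the pin's tip.
- tongue_mid (a point): On the top face of the square aluminium tongue (24 mm wide and high), 115 mm above the desk. x points along the tongue to its free end, z up. The tongue's upright through hole (11.5 mm diameter, 1.5 mm chamfer) is on its centre line (y = 0), anywhere from x = -12 to +12 mm: how far the tongue sticks out is not measured. The free end is 14 mm beyond the hole's centre.
- block: Fixed wooden block, 130 x 55 x 45 mm, origin at the centre of its underside; it holds the linchpin at x = +38 mm and two plain steel pins without rings at x = -8 and -42 mm (6 mm of them stands above the block).
- pot_red: bystander: paint pot, 32 mm wide, 42 mm high, origin at its foot
- pot_blue: bystander: paint pot, same size, origin at its foot
- pot_yellow: bystander: paint pot, same size, origin at its foot
- mug: bystander: white mug, 80 mm wide, 90 mm high, origin at its foot
- screwdriver: bystander: screwdriver lying on the desk, origin at its underside
- foot: Fixed foot of the tablet arm; origin on the desk straight under tongue_mid, axes parallel. The tongue is tight in its sleeve and does not slide under 50 N. Sleeve mouth at x = -40 mm, its top 6 mm above the tongue's; post from x = -92 mm, 10 mm above the tongue; base plate and tablet tray at x below -50 mm. Below and beyond the tongue's free end is clear down to the desk.
- pin_tip (a point): Tip of the linchpin's shaft, 52.5 mm below pin_grip, same axes. The shaft is 10 mm in diameter and 34 mm long under the collar; its last 5 mm tapers to a 6 mm flat tip.
- linchpin: The whole linchpin with its ring; origin on its axis at the underside of the collar (19 mm diameter, 5 mm thick), 18.5 mm below pin_grip. At the start the collar rests on the block's top, 45 mm above the desk.
- mouse: bystander: black computer mouse, 105 x 60 x 33 mm, origin at its underside
- plainpin0: bystander: plain steel pin without a ring standing in the block, 18 mm head 6 mm high; origin at the head's underside
- plainpin1: bystander: plain steel pin without a ring standing in the block, 18 mm head 6 mm high; origin at the head's underside

How it is judged:
By the outcome, as a careful person would: the job done as asked, in the order asked, and still so for the second after the job is handed in, with the robot touching nothing.
It also fails if it takes over 72 s, if anything falls off the work surface, if the arm or the gripper's body presses on something with over 40 N, if the wrist force passes 120 N, or if a joint passes its speed limit or range.

## Robot

A 7-joint arm with a two-finger parallel gripper is mounted at the origin on the work surface. World frame = base frame: x ahead of the robot, y to its left, z up, the work surface at z = 0. Lengths are in m, angles in rad, forces in N, time in s.
With the tool pointing down it reaches from about 0.4 to 0.875 m from the base axis. Payload 19.3 kg.
Tool frame: the origin (TCP) lies where the fingers leave the gripper's body, on its centre line; the fingertips stand 73 mm ahead of it and the grasp point (between the pads) lies env.grasp_offset ahead of it (env.grasp_offset is the distance from the TCP to the grasp point, in m); x points along the fingers, z is the direction in which the jaws open and shut, and the axes are right-handed (so a half turn about x gives the same grasp; the last joint's range is limited). The gripper opens to 85 mm and grips with 20 to 120 N. Pads are 22 mm wide; open, the fingers measure 114 mm over their backs; the gripper's body (76 mm by 85 mm) begins 54 mm behind the grasp point. The pads swing forward as they close: fully open they stand 13 mm farther back than shut.
Start: joints at [-1.247, 0.521, -0.036, 1.599, 0.021, 1.021, -0.113], TCP at [0.24, 0.577, 0.304] pointing down, gripper open.
Joint ranges: [-2.91, 2.91], [-0.3, 2.13], [-1.5, 1.42], [0.17, 2.43], [-1.26, 4.41], [0.16, 1.93], [-2.52, 2.52]. Speed limits (rad/s): [1.89, 1.89, 2.39, 2.39, 3.01, 3.01, 3.01].

## Interface

Orientations are given as a 3x3 rotation matrix whose columns are the frame's x, y, z axes.
In Python, from rig import env, cams gives the robot as it stands. The module is installed in compiled form; this text tells all that it offers.
- The arm moves only by the tool arm_command, never from a script. Its argument "motion" is text: rows parted by semicolons, each of 5 numbers parted by spaces: the opening, from 0 (shut) to 1 (fully open), then the shift along the tool's x, y, z in units of 1 m (1.0 is 1 m), then the turn about the tool's x in units of pi rad (1.0 is pi rad). A call has 1 to 12 rows; each row is the pose to reach, as a shift and turn from the pose measured when the call began, along the tool's axes at that moment, turning the shorter way round; what a row does not reach only later rows make up. A row lasts 1/10 s, in which the tool goes at most 50 mm and 8.59 degrees, less where a joint would pass 70% of its speed; a pose out of reach is approached as far as the arm can. A call with a number of a shift or a turn outside -1 to 1 is refused whole. A call with a gripper value outside its range is refused whole. The fingers move at their own pace and stop on an object; "newtons" is the grip in N (left out, the last holds). Time passes only in rows, so rows that repeat a pose let the fingers close. It gives the time, the measured TCP pose, the force and the opening at its end, in the units of the state.
- env.observe(): the state, without advancing time (a new reading comes with each control period).
- cams.read_camera(name): name is "side" or "top" or "wrist"; returns a dict with "pixels" (384x512x3 uint8, red, green, blue), "range_z" (384x512 float32, m along the optical axis (not along the pixel's ray), 0 where there is no reading), "fx", "fy", "cx", "cy" (pixels), "k1" (the pictures are not rectified: a ray, as slopes to the right and down, at radius r is drawn at 1 + k1 r^2 times it, then the intrinsics apply), "cam_to_world" (4x4, takes a point from camera to world coordinates). Camera axes: x right, y down, z forward; pixel columns grow to the right and rows downward; lengths in m; the calibration is good to about 2 mm. A picture is of the moment at which its call begins.
- env.sign_off(): hands the job in, once; it reports no verdict.
The state is a dict: "clock": time; "q": joint angles; "joint_velocities": joint speeds; "effort": joint torques, N m; "ee_pos": TCP position; "tcp_rot": TCP orientation; "contact_force": force on the tool from outside, world axes, zero at the start; "torque": the same for the moment, N m; "grip_width": finger opening in m.
Only numpy, scipy, OpenCV 4.12 (cv2) and the standard library are available. Lean on these libraries where they do the work, as an engineer would, in place of code of your own. Each camera call takes 0.05 s, during which the arm holds its last target.

## Working session

There is one attempt and no reset: what is moved stays moved. The work goes in short steps, Python scripts to look and compute and a tool call to move; the robot and the scene stay as the last step left them, time stands still between calls to the robot, and variables do not carry over. Pictures are saved under pics/ and viewed, and the job is handed in when it is done.

Besides the shell and the picture viewer there is one more tool, called after "Request:" as name(argument=value, ...) on one line, values as JSON. arm_command: Moves the arm, as the interface text tells. Shifts and turns lie within -1 to 1; 1 stands for 1 m of shift or pi rad of turn. Its arguments: {"type":"object","properties":{"motion":{"type":"string"},"newtons":{"type":"number"}},"required":["motion"]}

```bash
mkdir -p pics
cat > h.py <<'E'
import numpy as np, cv2
from rig import env, cams
def K(c): return np.array([[c['fx'],0,c['cx']],[0,c['fy'],c['cy']],[0,0,1.]])
def ray(c,u,v):
    d=np.array([(u-c['cx'])/c['fx'],(v-c['cy'])/c['fy']]);s=d.copy()
    for _ in range(20): s=d/(1+c['k1']*(s@s))
    T=np.array(c['cam_to_world']);return T[:3,3],T[:3,:3]@np.array([s[0],s[1],1.])
def onplane(c,u,v,z):
    o,d=ray(c,u,v);return o+d*(z-o[2])/d[2]
def proj(c,p):
    T=np.array(c['cam_to_world']);q=T[:3,:3].T@(np.array(p)-T[:3,3]);s=q[:2]/q[2];s=s*(1+c['k1']*(s@s))
    return np.array([s[0]*c['fx']+c['cx'],s[1]*c['fy']+c['cy']])
def cloud(c):
    Z=c['range_z'];v,u=np.mgrid[:384,:512]
    d=np.stack([(u-c['cx'])/c['fx'],(v-c['cy'])/c['fy']],-1);s=d.copy()
    for _ in range(20): s=d/(1+c['k1']*(s**2).sum(-1,keepdims=True))
    P=np.concatenate([s,np.ones((384,512,1))],-1)*Z[...,None]
    T=np.array(c['cam_to_world']);return P@T[:3,:3].T+T[:3,3]
def save(c,n,roi=None,k=1):
    im=c['pixels'][...,::-1]
    if roi: im=im[roi[1]:roi[3],roi[0]:roi[2]]
    if k!=1: im=cv2.resize(im,None,fx=k,fy=k,interpolation=cv2.INTER_CUBIC)
    cv2.imwrite('pics/'+n+'.png',im)
E
python3 - <<'E'
from h import *
import pickle
D={}
for n in('side','top','wrist'):
    c=cams.read_camera(n);D[n]=c;save(c,n+'0',k=1.5)
    print(n,c['fx'],c['fy'],c['cx'],c['cy'],c['k1'],np.round(c['cam_to_world'],3).tolist())
pickle.dump(D,open('D0.pkl','wb'))
s=env.observe();print(s,env.grasp_offset)
E
```

```text
side 392.60578878754745 392.60578878754745 251.96855185524194 187.92715169464077 0.0023908267294165384 [[0.999, -0.024, 0.034, 0.586], [-0.042, -0.519, 0.854, -0.59], [-0.003, -0.855, -0.519, 0.53], [0.0, 0.0, 0.0, 1.0]]
top 348.5002334391278 348.5002334391278 257.66203588178513 189.54638945648915 -0.06782179227278848 [[-0.026, -0.984, 0.177, 0.452], [-0.999, 0.03, 0.019, 0.13], [-0.024, -0.177, -0.984, 0.963], [0.0, 0.0, 0.0, 1.0]]
wrist 285.57649635898184 285.57649635898184 262.65906330410064 193.35749340805702 -0.05951780173102232 [[0.384, 0.89, 0.243, 0.177], [0.923, -0.37, -0.103, 0.602], [-0.001, 0.264, -0.964, 0.372], [0.0, 0.0, 0.0, 1.0]]
{'clock': 0.15, 'q': array([-1.24718166,  0.52188044, -0.03629341,  1.59987787,  0.02116629,
        1.02108812, -0.11277186]), 'joint_velocities': array([-3.87480577e-04, -6.43076549e-04,  1.32471358e-03, -1.51623644e-03,
       -4.10227185e-04, -8.19418920e-05,  9.65122357e-05]), 'effort': array([ 1.60259631e-03, -9.27398944e+01,  1.98061511e+00, -3.70058978e+01,
        1.79757789e-02,  6.33698030e-03, -5.78844083e-05]), 'ee_pos': array([0.23978181, 0.57696683, 0.30345591]), 'tcp_rot': array([[-2.90594076e-04, -9.23440044e-01,  3.83742623e-01],
       [-8.20267258e-04,  3.83742730e-01,  9.23439681e-01],
       [-9.99999621e-01, -4.64254085e-05, -8.68980997e-04]]), 'contact_force': array([-0.66516436,  0.51069378,  0.27007958]), 'torque': array([ 0.02804511,  0.02945395, -0.06365311]), 'grip_width': 0.0855890178907475} 0.0539
```

View pics/side0.png

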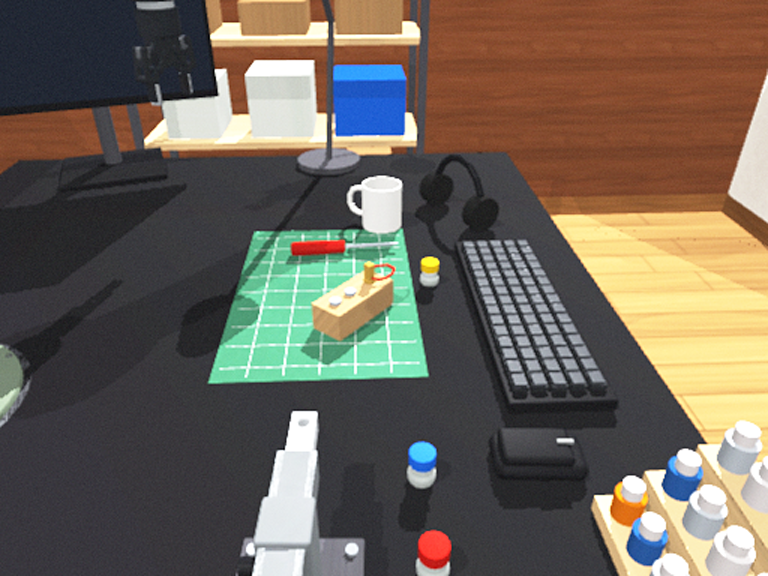

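View pics/top0.png

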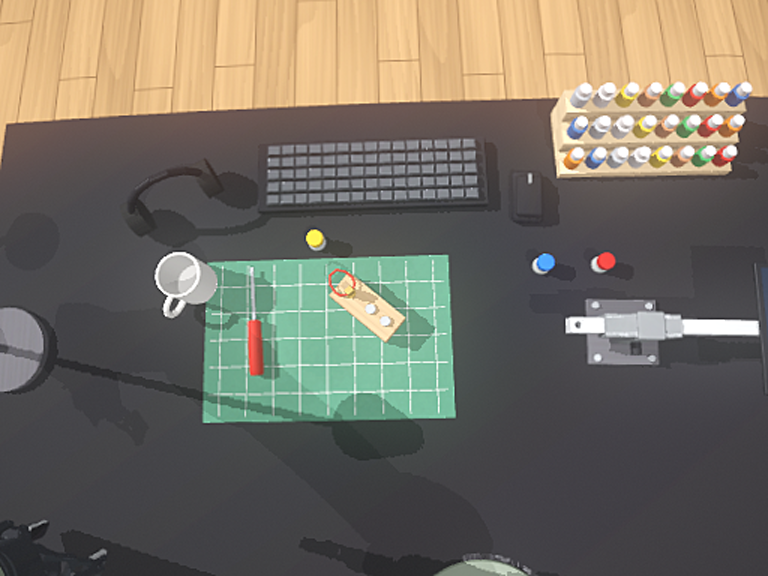

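View pics/wrist0.png

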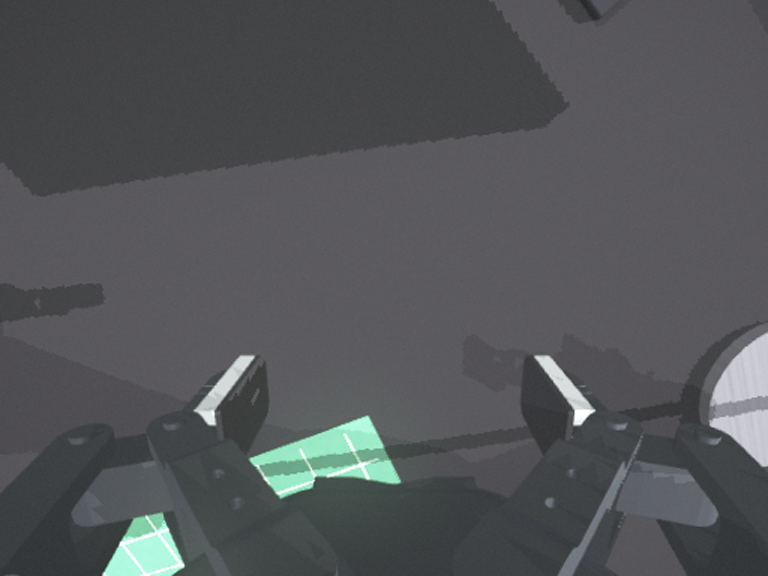

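Run:
```python
from h import *
import pickle
D=pickle.load(open('D0.pkl','rb'));t=D['top'];s=D['side']
a=t['pixels'][190:250,365:465][...,::-1];a=cv2.resize(a,None,fx=7,fy=7,interpolation=cv2.INTER_CUBIC);cv2.imwrite('pics/tt.png',a)
a=t['pixels'][170:235,205:280][...,::-1];a=cv2.resize(a,None,fx=8,fy=8,interpolation=cv2.INTER_CUBIC);cv2.imwrite('pics/tb.png',a)
a=s['pixels'][265:325,160:240][...,::-1];a=cv2.resize(a,None,fx=8,fy=8,interpolation=cv2.INTER_CUBIC);cv2.imwrite('pics/st.png',a)
a=s['pixels'][165:230,200:275][...,::-1];a=cv2.resize(a,None,fx=8,fy=8,interpolation=cv2.INTER_CUBIC);cv2.imwrite('pics/sb.png',a)
```

```text
(no output)
```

View pics/tt.png

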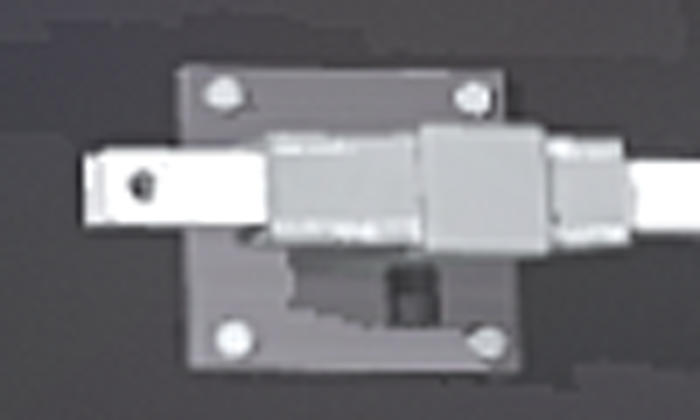

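View pics/tb.png

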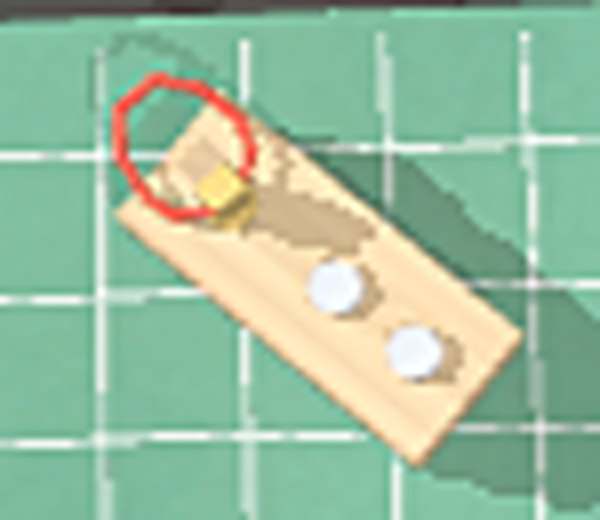

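View pics/st.png

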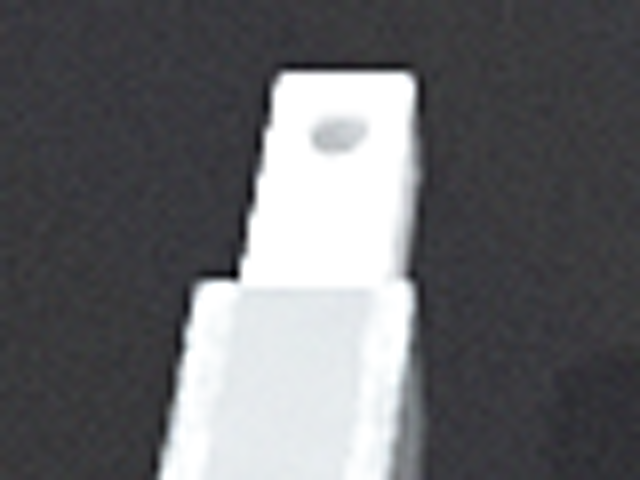

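View pics/sb.png

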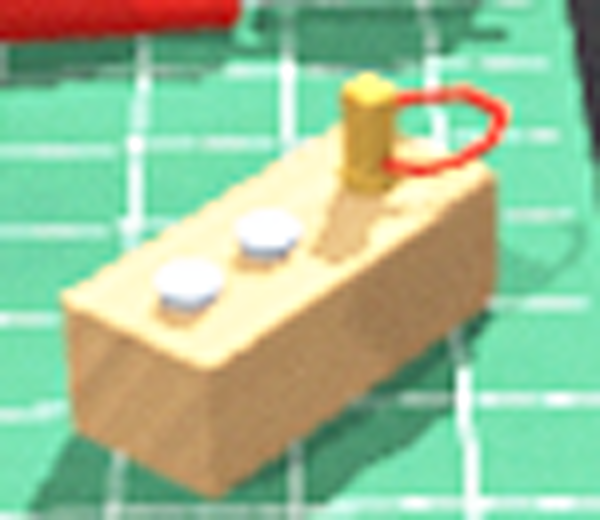

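```bash
cat > m.py <<'E'
from h import *
import pickle
D=pickle.load(open('D0.pkl','rb'));t=D['top'];s=D['side']
def P(c,U,V,k,u0,v0,z): return np.round(onplane(c,(U+.5)/k-.5+u0,(V+.5)/k-.5+v0,z)*1000,1)
T=lambda U,V,z:P(t,U,V,7,365,190,z)
print('hole top',T(143,185,.115),'side',P(s,339,134,8,160,265,.115))
print('tongue end top',T(102,151,.115),T(104,226,.115),'sleeve mouth',T(268,151,.115),T(268,226,.115))
print('sleeve/post centre', T(484,190,.125), T(589,190,.121))
print('tongue end side',P(s,277,72,8,160,265,.115),P(s,414,72,8,160,265,.115),'low',P(s,240,283,8,160,265,.115),P(s,397,283,8,160,265,.115))
B=lambda U,V,z:P(t,U,V,8,205,170,z)
S=lambda U,V,z:P(s,U,V,8,200,165,z)
print('lugtop',B(222,186,.077),S(367,88,.077))
print('lugtop box T',[B(*x,.077) for x in((195,185),(218,208),(250,183),(224,162))])
print('heads',B(337,286,.051),B(414,351,.051),S(267,229,.051),S(189,281,.051))
print('block corners',[B(*x,.045) for x in((118,213),(220,85),(521,335),(415,466))])
print('block corners S',[S(*x,.045) for x in((67,298),(211,366),(496,178))])
for c,n in((t,'t'),(s,'s')):
    im=c['pixels'].astype(int);m=(im[...,0]>150)&(im[...,1]<110)&(im[...,2]<110)
    roi=np.zeros_like(m); 
    if n=='t': roi[175:202,215:240]=1
    else: roi[170:190,245:268]=1
    v,u=np.nonzero(m&roi)
    pts=np.array([onplane(c,a,b,.053) for a,b in zip(u,v)])*1000
    print(n,len(u),'ring bbox mid',pts[:,:2].mean(0),pts.min(0),pts.max(0))
E
python3 m.py
```

```text
hole top [ 529.6 -162.9  115. ] side [ 528.8 -166.5  115. ]
tongue end top [ 541.9 -149.5  115. ] [ 515.8 -148.   115. ] sleeve mouth [ 540.1 -208.1  115. ] [ 513.9 -205.6  115. ]
sleeve/post centre [ 523.  -278.9  125. ] [ 522.  -318.4  121. ]
tongue end side [ 516.1 -149.8  115. ] [ 541.8 -150.9  115. ] low [ 514.1 -201.6  115. ] [ 541.3 -202.8  115. ]
lugtop [604.9 212.6  77. ] [602.6 212.5  77. ]
lugtop box T [array([605.5, 221.3,  77. ]), array([597.7, 213.9,  77. ]), array([605.6, 203.5,  77. ]), array([612.7, 211.8,  77. ])]
heads [574.8 177.4  51. ] [552.5 152.6  51. ] [572.6 177.5  51. ] [550.7 151.   51. ]
block corners [array([602.3, 250.6,  45. ]), array([644.9, 215.8,  45. ]), array([557.4, 117.2,  45. ]), array([515.2, 153.3,  45. ])]
block corners S [array([516.1, 153. ,  45. ]), array([557.1, 117.4,  45. ]), array([640.9, 212.6,  45. ])]
t 43 ring bbox mid [624.71361812 229.2848819 ] [598.19207238 204.79969217  53.        ] [647.08891335 247.54736439  53.        ]
s 31 ring bbox mid [626.53375521 225.32542854] [605.97938108 204.05604305  53.        ] [643.63710943 251.30480063  53.        ]
```

Request:
arm_command(motion="0.6 0.04 -0.476 -0.197 0.65;0.6 0.04 -0.476 -0.197 0.65;0.6 0.04 -0.476 -0.197 0.65;0.6 0.04 -0.476 -0.197 0.65;0.6 0.04 -0.476 -0.197 0.65;0.6 0.04 -0.476 -0.197 0.65;0.6 0.04 -0.476 -0.197 0.65;0.6 0.04 -0.476 -0.197 0.65;0.6 0.04 -0.476 -0.197 0.65;0.6 0.04 -0.476 -0.197 0.65;0.6 0.04 -0.476 -0.197 0.65;0.6 0.04 -0.476 -0.197 0.65", newtons=40)

```text
clock: 1.35
ee_pos: [0.6054, 0.209, 0.2631]
tcp_rot: [[0.0, 0.592, 0.806], [-0.002, 0.806, -0.592], [-1.0, -0.002, 0.001]]
contact_force: [-1.9, 0.6, 0.7]
grip_width: 0.051
```

Run:
```python
from h import *
import pickle
c=cams.read_camera('wrist');pickle.dump(c,open('w1.pkl','wb'));save(c,'w1',k=1.5)
print(env.observe()['ee_pos'],np.round(c['cam_to_world'],3).tolist())
print(proj(c,[.6043,.2125,.077]),proj(c,[.6043,.2125,.05]))
```

```text
[0.60442412 0.21085516 0.26308387] [[0.805, -0.572, -0.156, 0.644], [-0.593, -0.776, -0.215, 0.262], [0.002, 0.266, -0.964, 0.332], [0.0, 0.0, 0.0, 1.0]]
[259.67777525 186.12985417] [259.89841578 179.67604502]
```

View pics/w1.png

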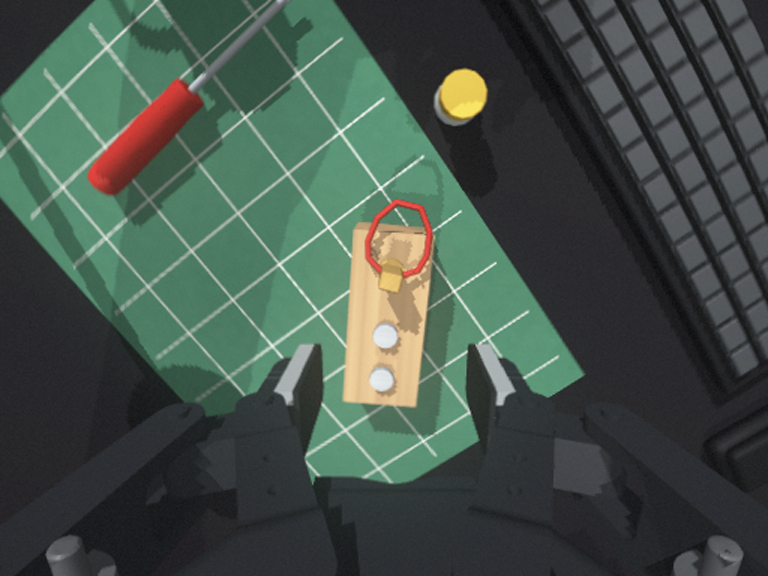

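Run:
```python
from h import *
import pickle
c=pickle.load(open('w1.pkl','rb'));save(c,'w1z',(230,120,300,200),8)
im=c['pixels'].astype(int);m=(im[...,0]>130)&(im[...,1]<90)&(im[...,2]<90);r=np.zeros_like(m);r[125:190,235:295]=1
v,u=np.nonzero(m&r);p=np.array([onplane(c,a,b,.053) for a,b in zip(u,v)])*1000
rect=cv2.minAreaRect(p[:,:2].astype(np.float32));print(len(u),rect,cv2.boxPoints(rect))
(e,ax,an)=cv2.fitEllipse(p[:,:2].astype(np.float32));print(e,ax,an)
```

```text
438 ((622.1884765625, 226.30889892578125), (49.1278190612793, 42.38201904296875), 43.35184860229492) [[589.77966 224.85544]
 [618.8739  194.03726]
 [654.5973  227.76236]
 [625.50305 258.58054]]
(620.666015625, 224.8761444091797) (39.38705825805664, 50.4770393371582) 130.1847381591797
```

View pics/w1z.png

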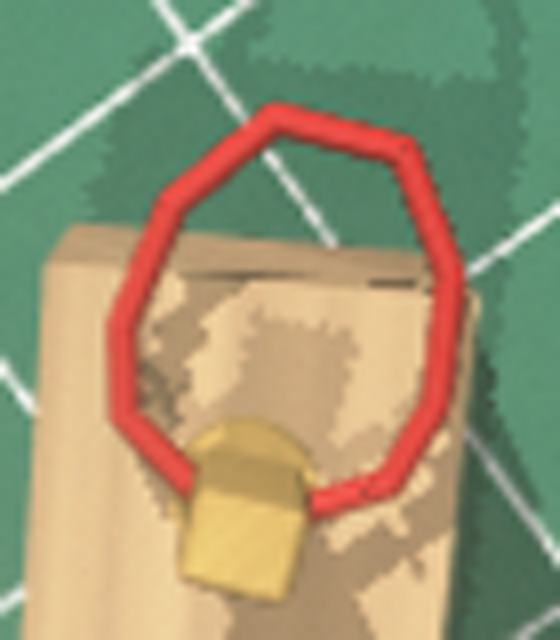

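Run:
```python
from h import *
import pickle
c=pickle.load(open('w1.pkl','rb'))
f=lambda U,V,z:onplane(c,(U+.5)/8-.5+230,(V+.5)/8-.5+120,z)[:2]*1000
an=lambda d:np.degrees(np.arctan2(d[1],d[0]))
def pr(n,a,b,z):
    A,B=f(*a,z),f(*b,z);print(n,A,B,(A+B)/2,an(B-A),np.hypot(*(B-A)))
pr('bar',(276,114),(407,150),.053)
pr('corner2',(170,198),(460,278),.053)
pr('corner3',(121,325),(440,408),.053)
pr('c4',(125,410),(385,488),.053)
pr('lugtop low edge',(182,576),(290,601),.077)
pr('lugtop hi edge',(198,478),(307,502),.077)
```

```text
bar [634.76712289 246.93137781] [644.95833371 234.13643602] [639.8627283  240.53390692] -51.4625695364891 16.35760720834533
corner2 [618.50282744 246.46428021] [641.20985002 217.70734245] [629.85633873 232.08581133] -51.70471029797279 36.64110184011262
corner3 [604.3517118  237.65667191] [629.92469767 205.96960759] [617.13820473 221.81313975] -51.0948004360126 40.71913127023254
c4 [598.32838098 228.92128963] [618.5155892  201.74278889] [608.42198509 215.33203926] -53.39636932153591 33.85549111655708
lugtop low edge [595.74355857 212.37975305] [604.01678611 202.55980748] [599.88017234 207.46978026] -49.88612362304326 12.840468246675394
lugtop hi edge [604.17095314 220.56338779] [612.53491771 210.9088413 ] [608.35293542 215.73611454] -49.09683317935118 12.773651443183919
```

```bash
cat > go.py <<'E'
import sys
from h import *
# target x y z(m) jawdeg
x,y,z,a=map(float,sys.argv[1:5])
s=env.observe();R=s['tcp_rot'];d=R.T@(np.array([x,y,z])-s['ee_pos'])
j=np.degrees(np.arctan2(R[1,2],R[0,2]))
print('pos',s['ee_pos'].round(4),'jaw',j.round(2),'tilt',R[:,0].round(4),'shift',d.round(4),'turn',((j-a)/180).round(4),'F',s['contact_force'].round(1),'w',s['grip_width'],'q',s['q'].round(2),'t',s['clock'])
E
python3 go.py .6038 .2119 .18 -51.5
```

```text
pos [0.6044 0.2109 0.2631] jaw -36.75 tilt [-6.0e-04 -1.5e-03 -1.0e+00] shift [ 0.0831  0.0006 -0.0012] turn 0.082 F [-0.9  0.9  0.1] w 0.05111989840915515 q [-0.73  0.64  0.46  1.61 -0.33  0.97 -0.8 ] t 1.4
```

Request:
arm_command(motion="0.6 0.04 0.0006 -0.0012 0.05;0.6 0.08 0.0006 -0.0012 0.082;0.6 0.083 0.0006 -0.0012 0.082;0.6 0.083 0.0006 -0.0012 0.082;0.6 0.083 0.0006 -0.0012 0.082")

```text
clock: 1.9
ee_pos: [0.6045, 0.2121, 0.182]
tcp_rot: [[0.001, 0.78, 0.626], [-0.001, 0.626, -0.78], [-1.0, 0.001, 0.001]]
contact_force: [-0.3, 0.0, 0.7]
grip_width: 0.0511
```

```bash
python3 go.py .6038 .2119 .132 -51.5; python3 -c "
from h import *
c=cams.read_camera('wrist');save(c,'w2',k=1.5)"
```

```text
pos [0.6045 0.2121 0.182 ] jaw -51.27 tilt [ 1.3e-03 -6.0e-04 -1.0e+00] shift [ 0.05   -0.0007 -0.0003] turn 0.0013 F [-0.3  0.   0.7] w 0.05106326729353722 q [-0.73  0.75  0.48  1.67 -0.43  0.83 -0.96] t 1.9
```

View pics/w2.png

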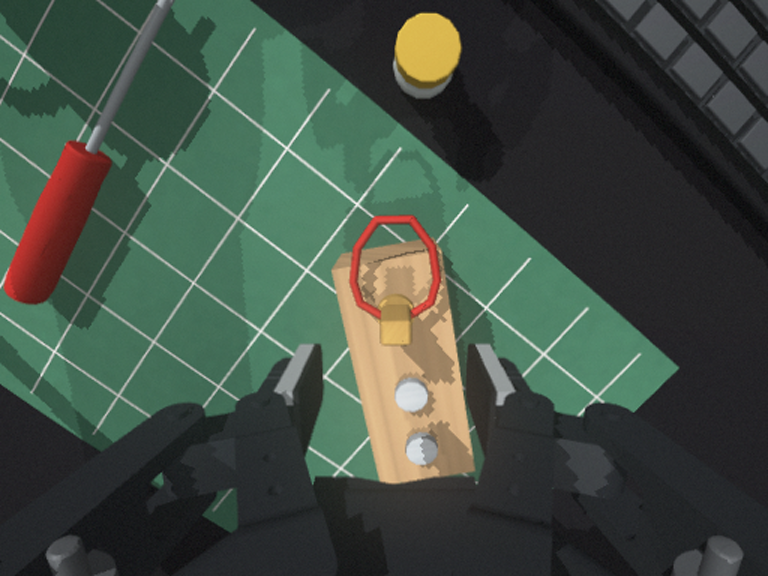

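Request:
arm_command(motion="0.6 0.025 -0.0007 0 0.001;0.6 0.045 -0.0007 0 0.001;0.6 0.05 -0.0007 0 0.001;0.6 0.05 -0.0007 0 0.001;0.6 0.05 -0.0007 0 0.001")

```text
clock: 2.45
ee_pos: [0.6047, 0.2118, 0.1337]
tcp_rot: [[0.003, 0.782, 0.623], [0.0, 0.623, -0.782], [-1.0, 0.003, 0.002]]
contact_force: [0.5, 0.9, -0.0]
grip_width: 0.0513
```

```bash
python3 go.py .6038 .2119 .132 -51.5; python3 -c "
from h import *
c=cams.read_camera('side');save(c,'s3',(180,150,280,225),8)"
```

```text
pos [0.6047 0.2118 0.1337] jaw -51.47 tilt [ 3.2e-03  4.0e-04 -1.0e+00] shift [ 0.0017 -0.0007 -0.0007] turn 0.0001 F [ 0.5  0.9 -0. ] w 0.05130958715213853 q [-0.71  0.81  0.44  1.69 -0.47  0.74 -0.94] t 2.45
```

View pics/s3.png

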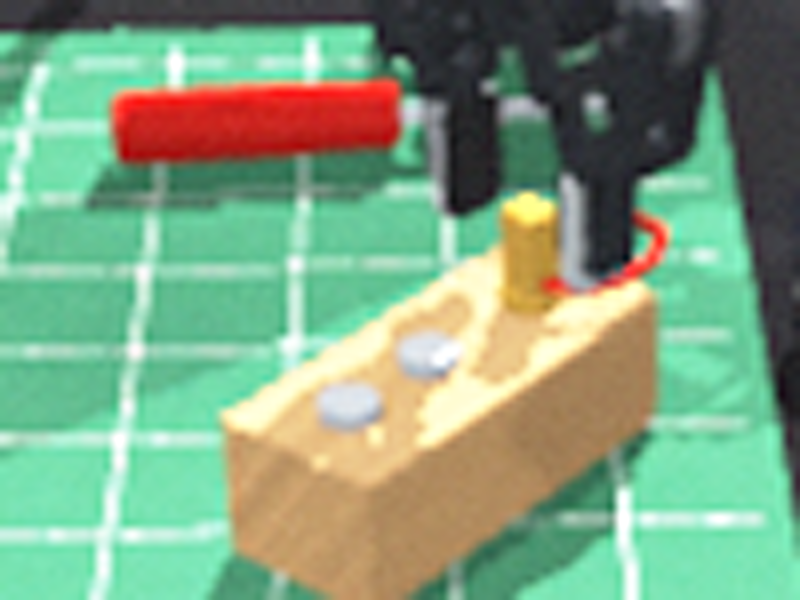

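Request:
arm_command(motion="0.3 0 0 0 0;0 0 0 0 0;0 0 0 0 0;0 0 0 0 0;0 0 0 0 0;0 0 0 0 0;0 0 0 0 0;0 0 0 0 0", newtons=60)

```text
clock: 3.3
ee_pos: [0.605, 0.2119, 0.1343]
tcp_rot: [[0.004, 0.782, 0.623], [0.001, 0.623, -0.782], [-1.0, 0.004, 0.002]]
contact_force: [-2.3, -0.5, 8.1]
grip_width: 0.0125
```

```bash
python3 go.py .6038 .2119 .132 -51.5; python3 -c "
from h import *
c=cams.read_camera('side');save(c,'s4',(180,150,280,225),8)"
```

```text
pos [0.605  0.2119 0.1343] jaw -51.48 tilt [ 0.0041  0.001  -1.    ] shift [ 0.0023 -0.001  -0.0007] turn 0.0001 F [-2.3 -0.5  8.1] w 0.012537181120891685 q [-0.71  0.81  0.44  1.69 -0.47  0.74 -0.94] t 3.3
```

View pics/s4.png

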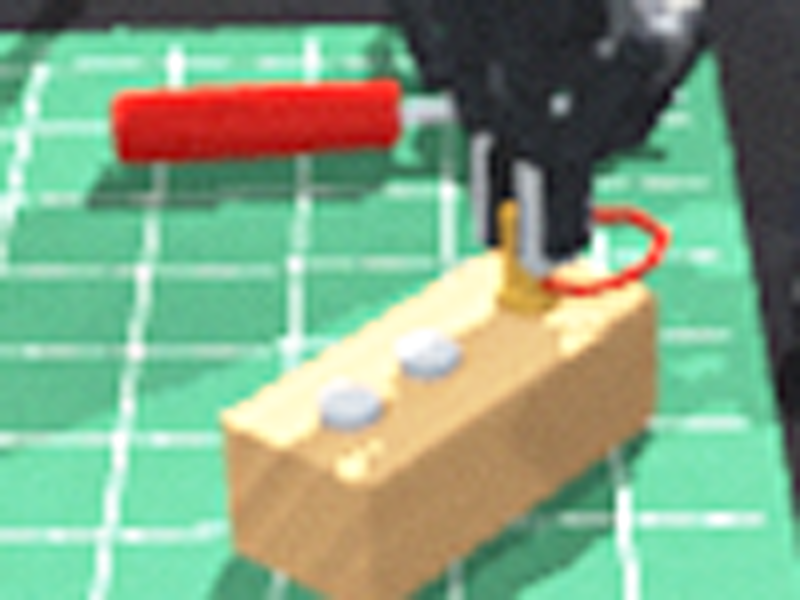

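Request:
arm_command(motion="0 -0.01 0 0 0;0 -0.02 0 0 0;0 -0.04 0 0 0;0 -0.06 0 0 0;0 -0.09 0 0 0;0 -0.13 0 0 0;0 -0.165 0 0 0;0 -0.165 0 0 0;0 -0.165 0 0 0")

```text
clock: 4.25
ee_pos: [0.6043, 0.2118, 0.3004]
tcp_rot: [[0.005, 0.782, 0.623], [0.002, 0.623, -0.782], [-1.0, 0.005, 0.002]]
contact_force: [-0.1, -0.4, -1.4]
grip_width: 0.012
```

```bash
python3 go.py .5286 -.1640 .30 -1.8; python3 -c "
from h import *
c=cams.read_camera('side');save(c,'s5',(180,100,330,225),5)
c=cams.read_camera('wrist');save(c,'w5',k=1.5)"
```

```text
pos [0.6043 0.2118 0.3004] jaw -51.47 tilt [ 0.0053  0.0019 -1.    ] shift [-0.0007 -0.2933  0.2469] turn -0.2759 F [-0.1 -0.4 -1.4] w 0.011982844794564297 q [-0.78  0.61  0.56  1.59 -0.36  1.04 -1.03] t 4.25
```

View pics/s5.png

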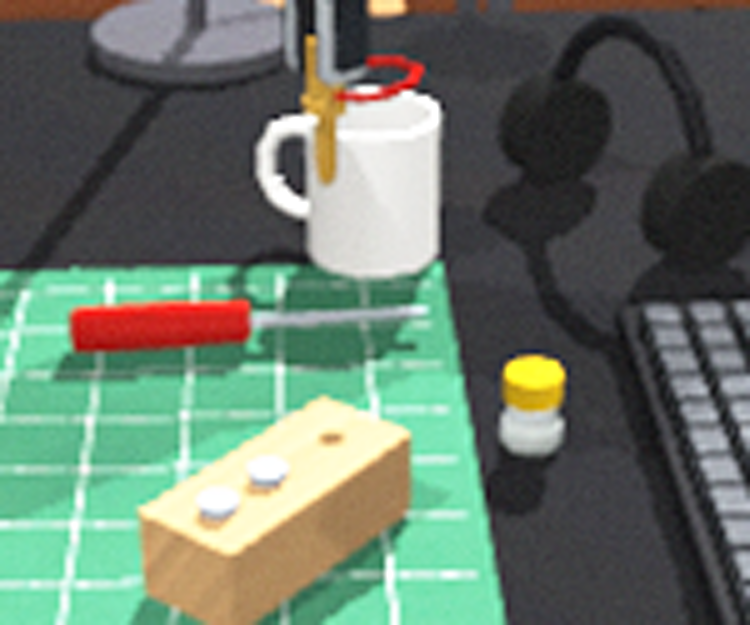

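View pics/w5.png

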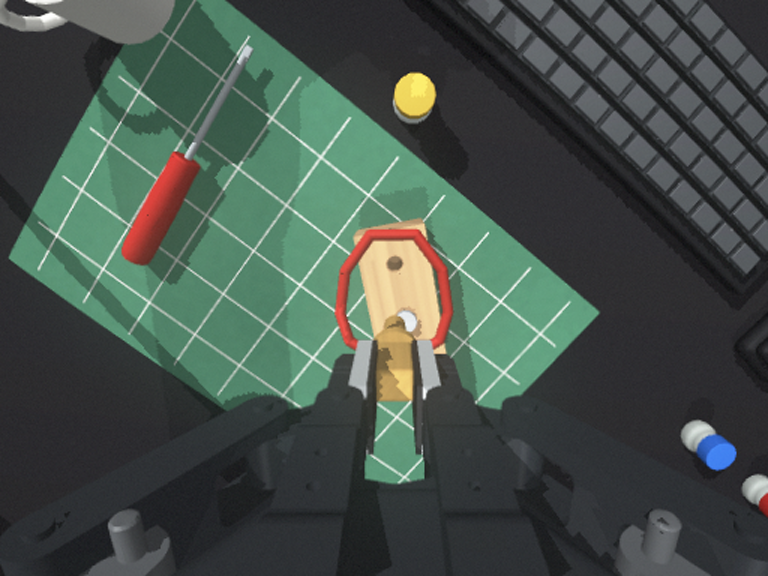

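Run:
```python
from h import *
import pickle
c=cams.read_camera('side');t=cams.read_camera('top');pickle.dump((c,t),open('h6.pkl','wb'))
save(c,'s6',(225,95,275,150),12);save(t,'t6',(190,140,260,200),9)
# expected: lug top z = .3004-.1343+.077
dz=.3004-.1343
for z in(.077,.0635,.05,.045,.011):
    print(z,((proj(c,[.6043,.2118,z+dz])-[225,95]+.5)*12-.5).round(1),((proj(t,[.6043,.2118,z+dz])-[190,140]+.5)*9-.5).round(1))
```

```text
0.077 [249.3 157.1] [320.6 363.3]
0.0635 [250.2 229.7] [327.1 374.8]
0.05 [251.  301.2] [333.4 385.9]
0.045 [251.4 327.3] [335.7 389.9]
0.011 [253.5 501. ] [350.4 415.9]
```

View pics/s6.png

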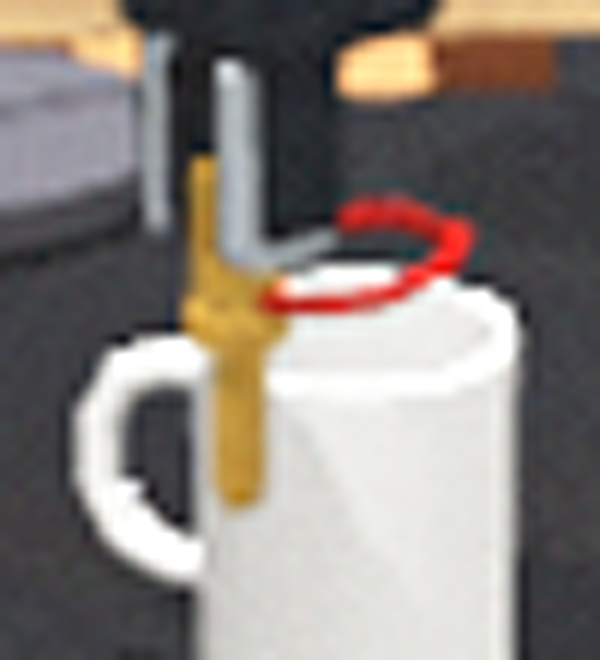

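View pics/t6.png

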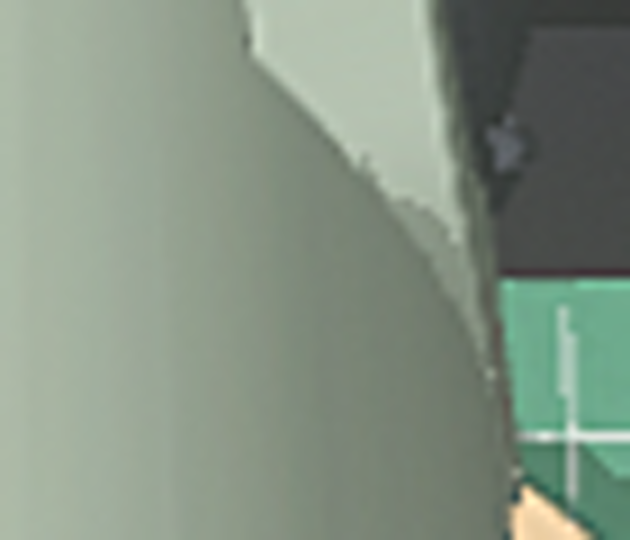

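Request:
arm_command(motion="0 0 -0.045 0.038 -0.03;0 0 -0.085 0.07 -0.07;0 0 -0.12 0.10 -0.11;0 0 -0.155 0.13 -0.15;0 0 -0.19 0.16 -0.19;0 0 -0.225 0.19 -0.23;0 0 -0.26 0.22 -0.26;0 0 -0.293 0.247 -0.276;0 0 -0.293 0.247 -0.276;0 0 -0.293 0.247 -0.276;0 0 -0.293 0.247 -0.276")

```text
clock: 5.55
ee_pos: [0.5287, -0.1631, 0.2977]
tcp_rot: [[0.002, 0.031, 1.0], [0.001, 1.0, -0.031], [-1.0, 0.001, 0.002]]
contact_force: [0.3, -0.4, -0.3]
grip_width: 0.0121
```

```bash
python3 go.py .5298 -.1640 .268 -1.8
```

```text
pos [ 0.5287 -0.1631  0.2977] jaw -1.77 tilt [ 1.9e-03  7.0e-04 -1.0e+00] shift [ 0.0297 -0.0009  0.0011] turn 0.0002 F [ 0.3 -0.4 -0.3] w 0.01205744553842747 q [-0.09  0.44  0.38  1.81 -0.2   0.92  0.35] t 5.55
```

Request:
arm_command(motion="0 0.02 -0.001 0.001 0;0 0.035 -0.001 0.001 0;0 0.045 -0.001 0.001 0;0 0.047 -0.001 0.001 0;0 0.047 -0.001 0.001 0;0 0.047 -0.001 0.001 0")

```text
clock: 6.15
ee_pos: [0.5301, -0.164, 0.2512]
tcp_rot: [[0.003, 0.031, 1.0], [0.001, 1.0, -0.031], [-1.0, 0.001, 0.003]]
contact_force: [-0.7, 0.5, -1.6]
grip_width: 0.0119
```

```bash
python3 go.py .5298 -.1640 .2043 -1.8; python3 -c "
from h import *
import pickle
c=cams.read_camera('side');save(c,'s7',(160,235,235,300),8)
w=cams.read_camera('wrist');save(w,'w7',k=1.5)
t=cams.read_camera('top');save(t,'t7',(350,180,450,250),8)
pickle.dump((c,w,t),open('h7.pkl','wb'))
"
```

```text
pos [ 0.5301 -0.164   0.2512] jaw -1.75 tilt [ 2.6e-03  6.0e-04 -1.0e+00] shift [ 0.0469 -0.0001 -0.0004] turn 0.0003 F [-0.7  0.5 -1.6] w 0.011894847206321512 q [-0.07  0.5   0.36  1.86 -0.23  0.82  0.38] t 6.15
```

View pics/s7.png

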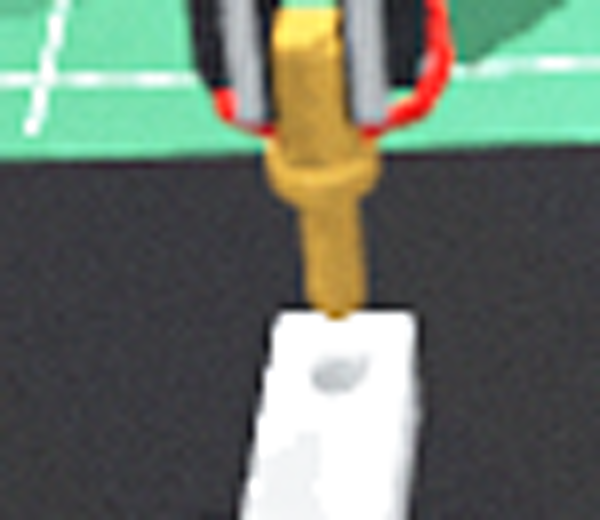

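View pics/w7.png

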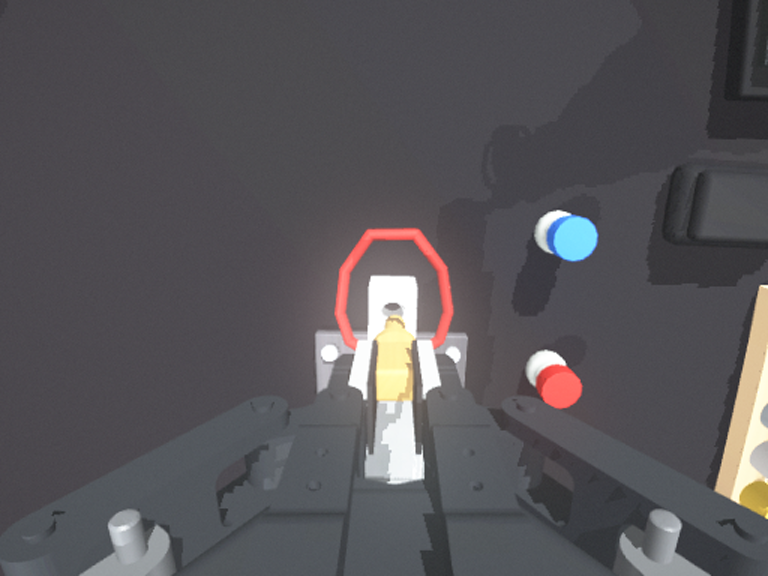

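View pics/t7.png

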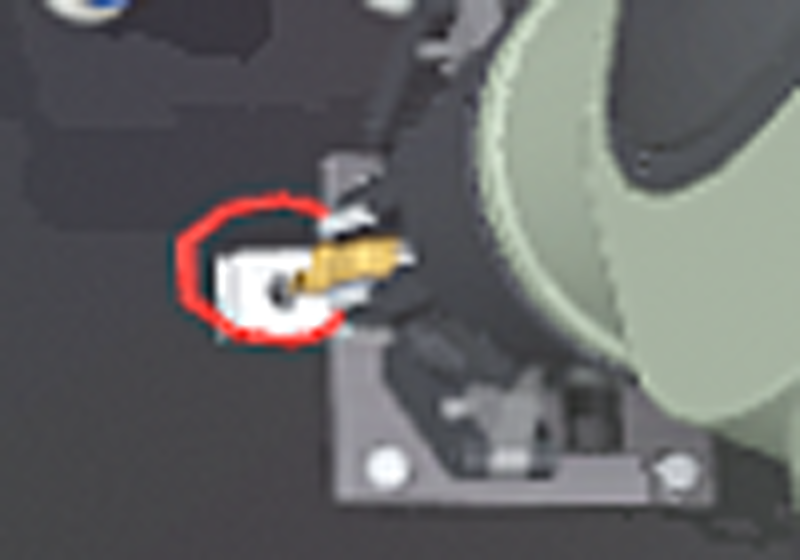

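Run:
```python
from h import *
import pickle
c,w,t=pickle.load(open('h7.pkl','rb'))
P=lambda c,U,V,k,u0,v0,z: np.round(onplane(c,(U+.5)/k-.5+u0,(V+.5)/k-.5+v0,z)*1000,1)
print('side tip',P(c,336,308,8,160,235,.1279),'hole',P(c,339,374,8,160,235,.115))
dz=.2512-.1343
for z in(.077,.045,.011): print(z,((proj(c,[.5301,-.164,z+dz])-[160,235]+.5)*8-.5).round(0),((proj(t,[.5301,-.164,z+dz])-[350,180]+.5)*8-.5).round(0),(proj(w,[.5301,-.164,z+dz])*1.5).round(0))
print('top tip?',P(t,297,287,8,350,180,.1279),'hole',P(t,282,291,8,350,180,.115))
save(w,'w7z',(240,180,285,275),6)
```

```text
side tip [ 528.9 -162.9  127.9] hole [ 528.8 -166.5  115. ]
0.077 [316.  26.] [382. 260.] [397. 383.]
0.045 [329. 169.] [341. 273.] [396. 345.]
0.011 [342. 312.] [301. 285.] [396. 317.]
top tip? [ 529.6 -162.6  127.9] hole [ 529.8 -162.4  115. ]
```

View pics/w7z.png

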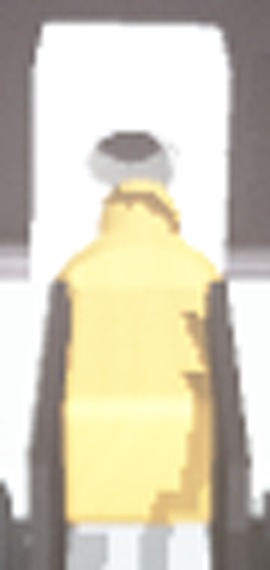

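Run:
```python
from h import *
import pickle
c,w,t=pickle.load(open('h7.pkl','rb'))
P=lambda c,U,V,k,u0,v0,z: np.round(onplane(c,(U+.5)/k-.5+u0,(V+.5)/k-.5+v0,z)*1000,1)
print('far edge',P(w,131,130,6,240,180,.115),'end',P(w,133,22,6,240,180,.115),'hole L/R',P(w,90,162,6,240,180,.115),P(w,172,162,6,240,180,.115))
print('tongue sides',P(w,36,100,6,240,180,.115),P(w,230,100,6,240,180,.115),P(w,36,240,6,240,180,.115))
print('tip far edge',P(w,140,181,6,240,180,.1279),'collar far',P(w,138,237,6,240,180,.1619),'lugtop',P(w,65,522,6,240,180,.1939),P(w,212,522,6,240,180,.1939))
```

```text
far edge [ 528.4 -160.3  115. ] end [ 529.1 -146.4  115. ] hole L/R [ 523.1 -164.3  115. ] [ 533.4 -164.6  115. ]
tongue sides [ 516.7 -156.   115. ] [ 540.9 -156.8  115. ] [ 515.9 -174.5  115. ]
tip far edge [ 529.4 -162.7  127.9] collar far [ 529.3 -157.   161.9] lugtop [ 522.8 -169.9  193.9] [ 534.9 -170.3  193.9]
```

Request:
arm_command(motion="0 0.006 -0.0005 -0.0005 0;0 0.010 -0.0005 -0.0005 0;0 0.012 -0.0005 -0.0005 0;0 0.0135 -0.0005 -0.0005 0;0 0.015 -0.0005 -0.0005 0;0 0.016 -0.0005 -0.0005 0")

```text
clock: 6.9
ee_pos: [0.5295, -0.1646, 0.2351]
tcp_rot: [[0.003, 0.031, 1.0], [0.001, 1.0, -0.031], [-1.0, 0.001, 0.003]]
contact_force: [-0.1, -0.1, -1.0]
grip_width: 0.0124
```

```bash
python3 go.py .5296 -.1645 .2043 -1.8
```

```text
pos [ 0.5295 -0.1646  0.2351] jaw -1.77 tilt [ 2.7e-03  6.0e-04 -1.0e+00] shift [ 0.0308  0.0001 -0.    ] turn 0.0002 F [-0.1 -0.1 -1. ] w 0.012380764541369691 q [-0.06  0.52  0.35  1.87 -0.24  0.79  0.39] t 6.9
```

Request:
arm_command(motion="0 0.0015 0 0 0;0 0.003 0 0 0;0 0.0045 0 0 0;0 0.006 0 0 0;0 0.006 0 0 0")

```text
clock: 7.4
ee_pos: [0.5295, -0.1646, 0.2288]
tcp_rot: [[0.002, 0.031, 1.0], [0.001, 1.0, -0.031], [-1.0, 0.001, 0.002]]
contact_force: [0.7, -0.4, -0.9]
grip_width: 0.0122
```

```bash
python3 go.py .5296 -.1645 .2043 -1.8;python3 -c "
from h import *
c=cams.read_camera('side');save(c,'s8',(160,235,235,300),8)"
```

```text
pos [ 0.5295 -0.1646  0.2288] jaw -1.77 tilt [ 2.4e-03  7.0e-04 -1.0e+00] shift [0.0245 0.0001 0.0001] turn 0.0002 F [ 0.7 -0.4 -0.9] w 0.012180463787814422 q [-0.05  0.53  0.34  1.87 -0.25  0.78  0.39] t 7.4
```

View pics/s8.png

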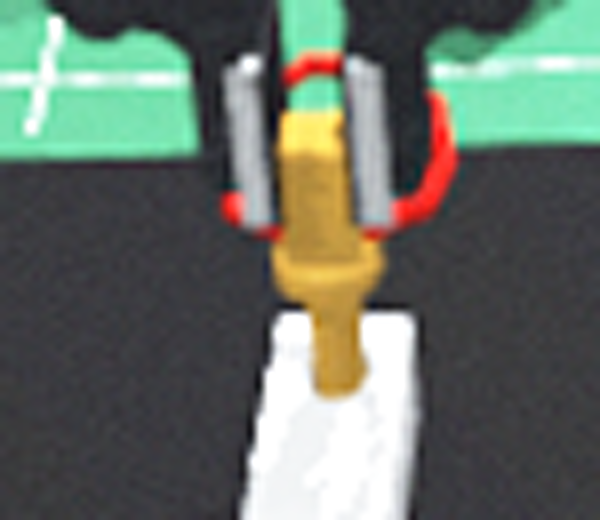

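Request:
arm_command(motion="0 0.002 0 0 0;0 0.004 0 0 0;0 0.006 0 0 0;0 0.008 0 0 0;0 0.01 0 0 0;0 0.012 0 0 0;0 0.0135 0 0 0;0 0.015 0 0 0")

```text
clock: 8.25
ee_pos: [0.5296, -0.1646, 0.2138]
tcp_rot: [[0.002, 0.031, 1.0], [0.001, 1.0, -0.031], [-1.0, 0.001, 0.002]]
contact_force: [0.4, 0.0, -0.6]
grip_width: 0.0122
```

```bash
python3 go.py .5296 -.1645 .2043 -1.8
```

```text
pos [ 0.5296 -0.1646  0.2138] jaw -1.77 tilt [ 2.5e-03  6.0e-04 -1.0e+00] shift [0.0095 0.0001 0.    ] turn 0.0002 F [ 0.4  0.  -0.6] w 0.012185737284696348 q [-0.04  0.55  0.33  1.88 -0.26  0.74  0.4 ] t 8.25
```

Request:
arm_command(motion="0 0.002 0 0 0;0 0.004 0 0 0;0 0.006 0 0 0;0 0.007 0 0 0;0 0.008 0 0 0;0 0.0085 0 0 0;0 0.009 0 0 0")

```text
clock: 8.95
ee_pos: [0.5296, -0.1646, 0.2048]
tcp_rot: [[0.003, 0.031, 1.0], [0.001, 1.0, -0.031], [-1.0, 0.001, 0.002]]
contact_force: [-0.8, -0.5, -1.2]
grip_width: 0.0123
```

```bash
python3 go.py .5296 -.1645 .2043 -1.8
```

```text
pos [ 0.5296 -0.1646  0.2048] jaw -1.77 tilt [ 2.5e-03  6.0e-04 -1.0e+00] shift [0.0005 0.0001 0.    ] turn 0.0001 F [-0.8 -0.5 -1.2] w 0.012333061694766279 q [-0.04  0.57  0.33  1.89 -0.26  0.73  0.41] t 8.95
```

Nearly flush; now feel for the collar seating in small steps.

Request:
arm_command(motion="0 0.0005 0 0 0;0 0.001 0 0 0;0 0.001 0 0 0")

```text
clock: 9.25
ee_pos: [0.5296, -0.1646, 0.2039]
tcp_rot: [[0.003, 0.031, 1.0], [0.001, 1.0, -0.031], [-1.0, 0.001, 0.003]]
contact_force: [-0.5, 0.7, -0.8]
grip_width: 0.0122
```

Request:
arm_command(motion="0 0.0005 0 0 0;0 0.001 0 0 0;0 0.001 0 0 0")

```text
clock: 9.55
ee_pos: [0.5297, -0.1647, 0.2037]
tcp_rot: [[0.003, 0.031, 1.0], [0.001, 1.0, -0.031], [-1.0, 0.001, 0.003]]
contact_force: [-4.8, 1.5, 15.8]
grip_width: 0.0123
```

```bash
python3 -c "
from h import *
c=cams.read_camera('side');save(c,'s9',(160,235,235,300),8)
c=cams.read_camera('wrist');save(c,'w9',k=1.5)"
```

```text
(no output)
```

View pics/s9.png

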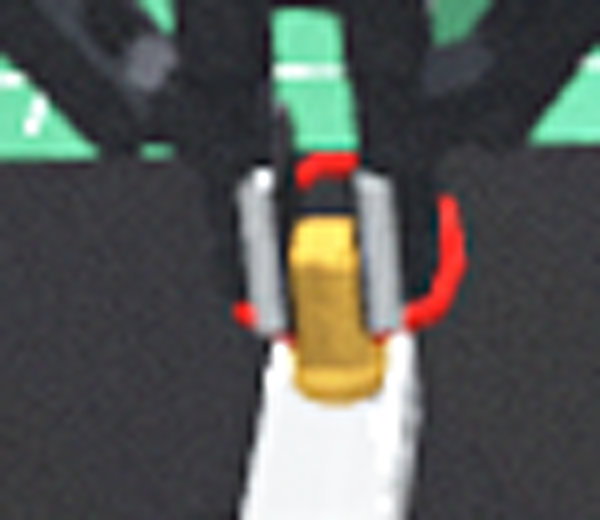

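View pics/w9.png

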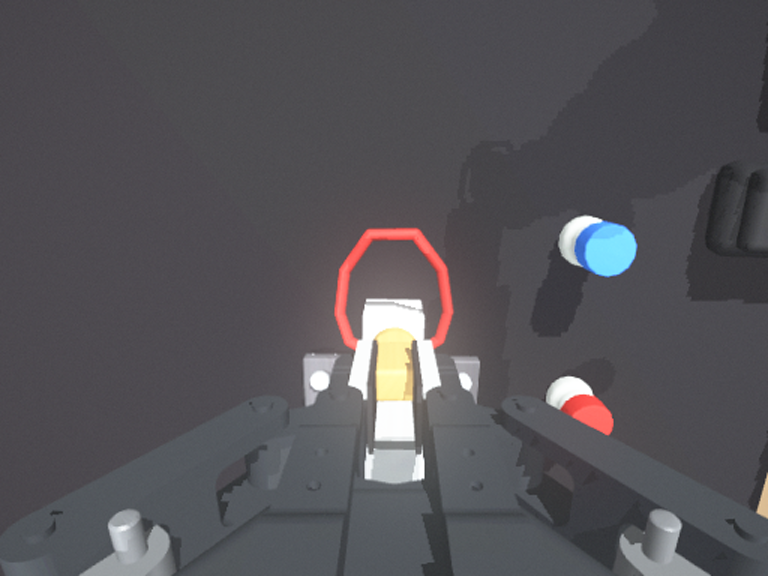

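Request:
arm_command(motion="0 -0.0004 0 0 0;0.1 -0.0004 0 0 0;0.25 -0.0004 0 0 0;0.45 0 0 0 0;0.45 0 0 0 0;0.45 0 0 0 0;0.45 0 0 0 0")

```text
clock: 10.35
ee_pos: [0.5297, -0.1647, 0.2037]
tcp_rot: [[0.003, 0.031, 1.0], [0.001, 1.0, -0.031], [-1.0, 0.001, 0.003]]
contact_force: [-0.6, 0.4, -0.2]
grip_width: 0.0387
```

```bash
python3 go.py .5296 -.1210 .26 -1.8;python3 -c "
from h import *
c=cams.read_camera('side');save(c,'s10',(160,235,235,300),8)"
```

```text
pos [ 0.5297 -0.1647  0.2037] jaw -1.78 tilt [ 3.4e-03  7.0e-04 -1.0e+00] shift [-0.0563  0.0437 -0.0013] turn 0.0001 F [-0.6  0.4 -0.2] w 0.03866784621863343 q [-0.04  0.57  0.33  1.89 -0.27  0.72  0.41] t 10.35
```

View pics/s10.png

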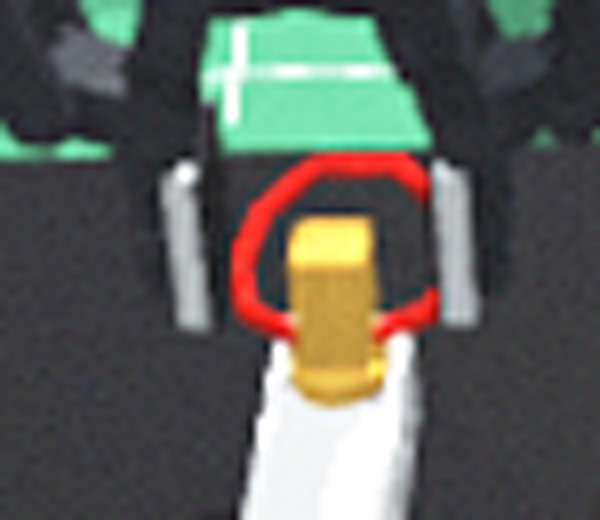

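Request:
arm_command(motion="0.45 -0.01 0 0 0;0.45 -0.03 0 0 0;0.45 -0.056 0 0 0;0.3 -0.056 0.02 0 0;0 -0.056 0.044 0 0;0 -0.056 0.044 0 0;0 -0.056 0.044 0 0;0 -0.056 0.044 0 0;0 -0.056 0.044 0 0", newtons=30)

```text
clock: 11.3
ee_pos: [0.5308, -0.1215, 0.2598]
tcp_rot: [[0.003, 0.032, 0.999], [0.0, 0.999, -0.032], [-1.0, 0.001, 0.003]]
contact_force: [-0.6, 0.3, -0.4]
grip_width: -0.0001
```

```bash
python3 go.py .5305 -.1210 .200 -1.8;python3 -c "
from h import *
c=cams.read_camera('side');save(c,'s11',(150,190,250,310),5)
c=cams.read_camera('wrist');save(c,'w11',k=1.5)
c=cams.read_camera('top');save(c,'t11',(350,160,450,250),6)"
```

```text
pos [ 0.5308 -0.1215  0.2598] jaw -1.84 tilt [ 3.4e-03  4.0e-04 -1.0e+00] shift [ 0.0598  0.0005 -0.0005] turn -0.0002 F [-0.6  0.3 -0.4] w -9.587396673842019e-05 q [-0.15  0.47  0.36  1.87 -0.22  0.83  0.3 ] t 11.3
```

View pics/s11.png

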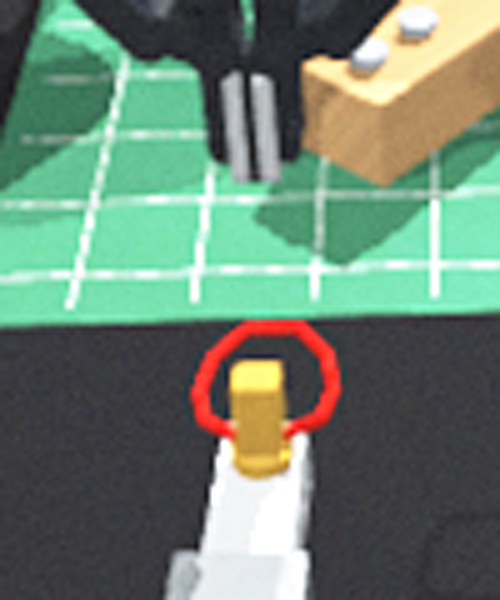

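View pics/w11.png

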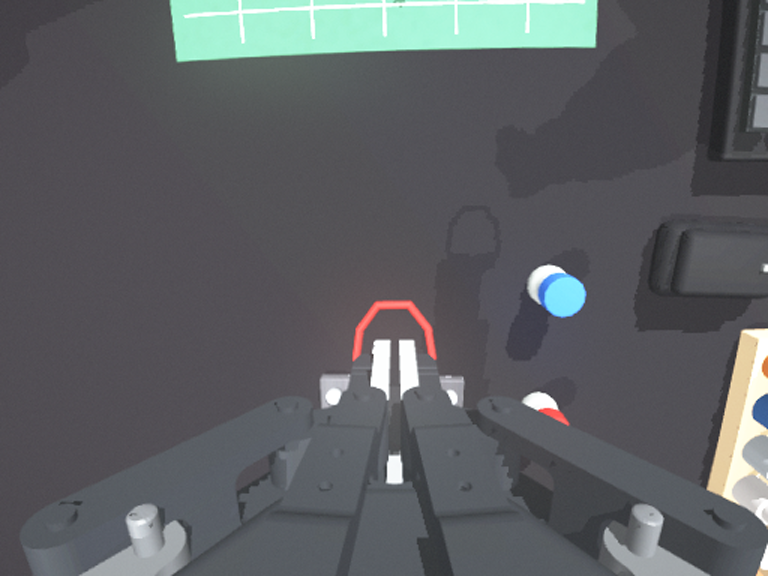

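View pics/t11.png

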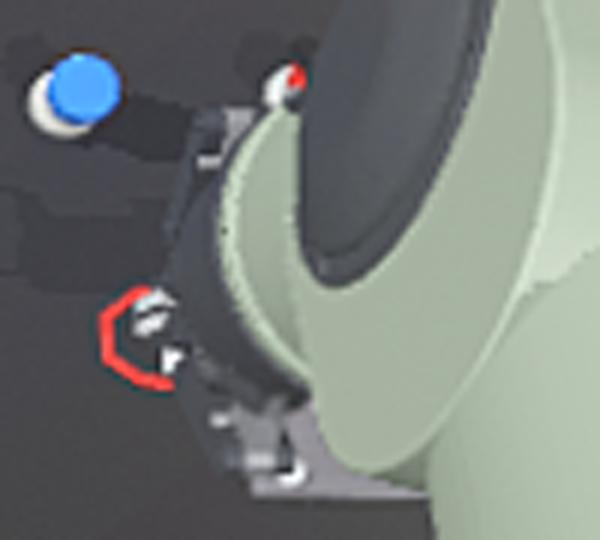

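Run:
```python
from h import *
c=cams.read_camera('wrist')
print(onplane(c,394/1.5,302/1.5,.123),onplane(c,395/1.5,342/1.5,.187))
```

```text
[ 0.53015817 -0.11766838  0.123     ] [ 0.53045062 -0.11307347  0.187     ]
```

Request:
arm_command(motion="0 0.03 0 -0.0005 0;0 0.05 0 -0.0005 0;0 0.06 0 -0.0005 0;0 0.065 0 -0.0005 0;0 0.07 -0.001 -0.0005 0;0 0.075 -0.002 -0.0005 0;0 0.079 -0.003 -0.0005 0;0 0.082 -0.004 -0.0005 0")

```text
clock: 12.3
ee_pos: [0.5306, -0.1253, 0.1777]
tcp_rot: [[0.004, 0.032, 0.999], [0.001, 0.999, -0.032], [-1.0, 0.001, 0.004]]
contact_force: [-0.1, -0.1, 1.2]
grip_width: -0.0001
```

```bash
python3 go.py .5305 -.1275 .160 -1.8;python3 -c "
from h import *
c=cams.read_camera('side');save(c,'s12',(150,190,250,310),5)"
```

```text
pos [ 0.5306 -0.1253  0.1777] jaw -1.82 tilt [ 3.7e-03  5.0e-04 -1.0e+00] shift [ 0.0177 -0.0022 -0.0001] turn -0.0001 F [-0.1 -0.1  1.2] w -8.984697166179881e-05 q [-0.1   0.59  0.31  1.93 -0.28  0.65  0.35] t 12.3
```

View pics/s12.png

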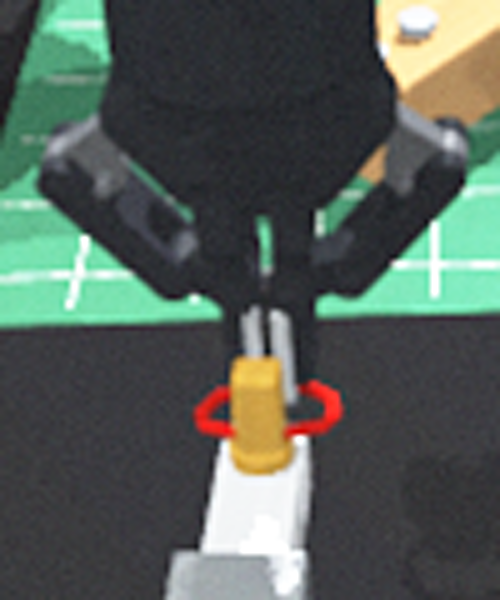

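Request:
arm_command(motion="0 0.004 -0.0005 0 0;0 0.008 -0.001 0 0;0 0.011 -0.0015 0 0;0 0.014 -0.002 0 0;0 0.016 -0.002 0 0;0 0.018 -0.002 0 0;0 0.018 -0.002 0 0")

```text
clock: 13.05
ee_pos: [0.5302, -0.1272, 0.1589]
tcp_rot: [[0.003, 0.032, 0.999], [0.001, 0.999, -0.032], [-1.0, 0.001, 0.003]]
contact_force: [0.1, 0.1, -0.7]
grip_width: 0.0
```

```bash
python3 go.py .5305 -.1275 .160 -1.8;python3 -c "
from h import *
c=cams.read_camera('side');save(c,'s13',(150,190,250,310),5)"
```

```text
pos [ 0.5302 -0.1272  0.1589] jaw -1.81 tilt [ 2.6e-03  6.0e-04 -1.0e+00] shift [-0.0011 -0.0003  0.0003] turn -0.0001 F [ 0.1  0.1 -0.7] w 1.882038613477251e-05 q [-0.08  0.62  0.29  1.94 -0.29  0.62  0.37] t 13.05
```

View pics/s13.png

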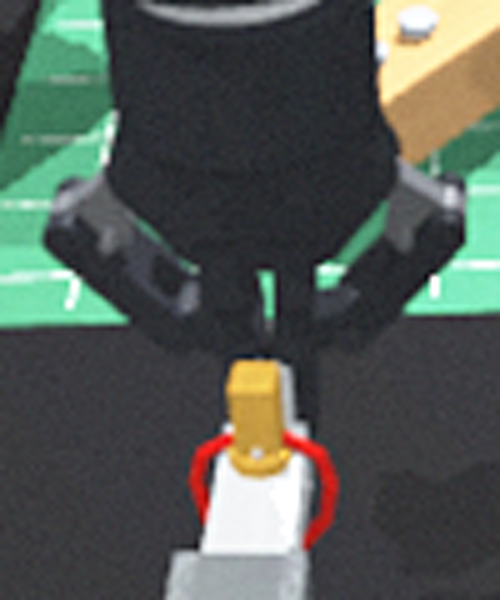

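Request:
arm_command(motion="0 0 0.01 0 0;0 -0.03 0.02 0 0;0 -0.07 0.03 0 0;0 -0.11 0.05 0 0;0 -0.15 0.09 0 0;0 -0.16 0.13 0 0;0 -0.16 0.17 0 0;0 -0.16 0.2 0 0;0 -0.16 0.2 0 0;0 -0.16 0.2 0 0")

```text
clock: 14.1
ee_pos: [0.5359, 0.0733, 0.3193]
tcp_rot: [[0.003, 0.03, 1.0], [0.001, 1.0, -0.03], [-1.0, 0.001, 0.003]]
contact_force: [-0.8, -1.5, 0.1]
grip_width: -0.0003
```

```bash
python3 -c "
from h import *
s=env.observe();print(s['clock'],s['ee_pos'],s['contact_force'],np.abs(s['joint_velocities']).max())
c=cams.read_camera('side');save(c,'s14',(150,240,250,330),7);save(c,'s14f',k=1.5)
t=cams.read_camera('top');save(t,'t14',(365,170,465,250),7);save(t,'t14f',k=1.5)
import pickle;pickle.dump((c,t),open('h14.pkl','wb'))"
```

```text
14.1 [0.53591739 0.07331418 0.31925355] [-0.76970074 -1.45936552  0.11869167] 0.03282438104738411
```

View pics/s14.png

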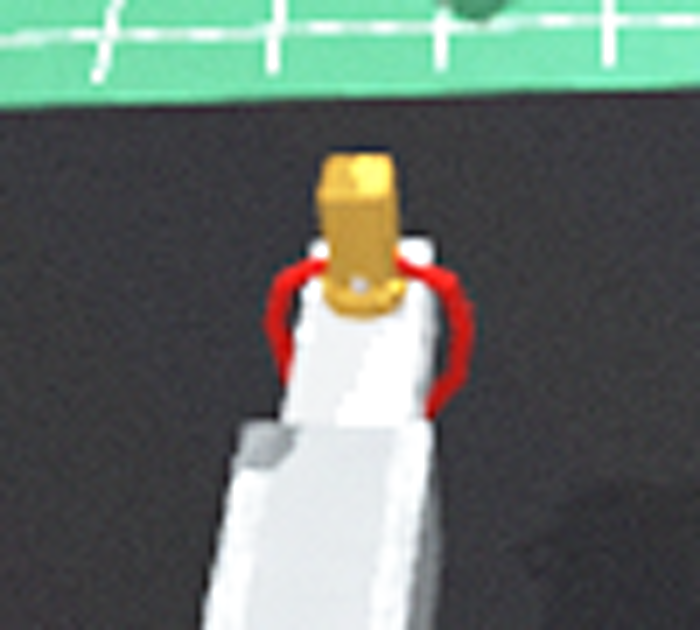

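View pics/t14.png

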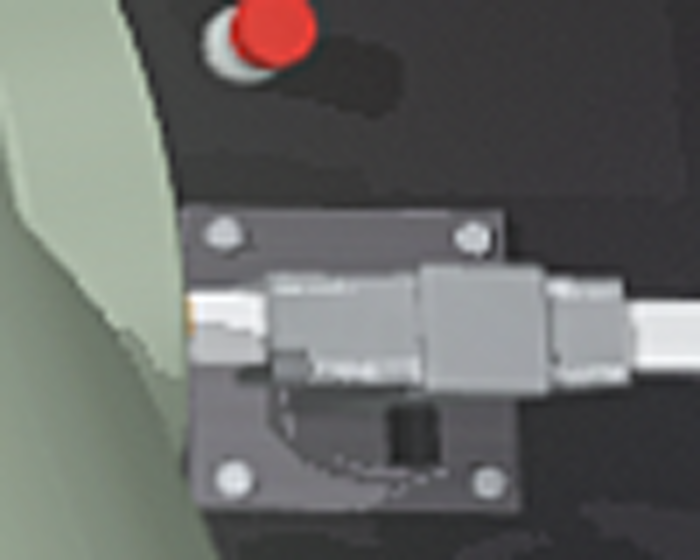

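View pics/s14f.png

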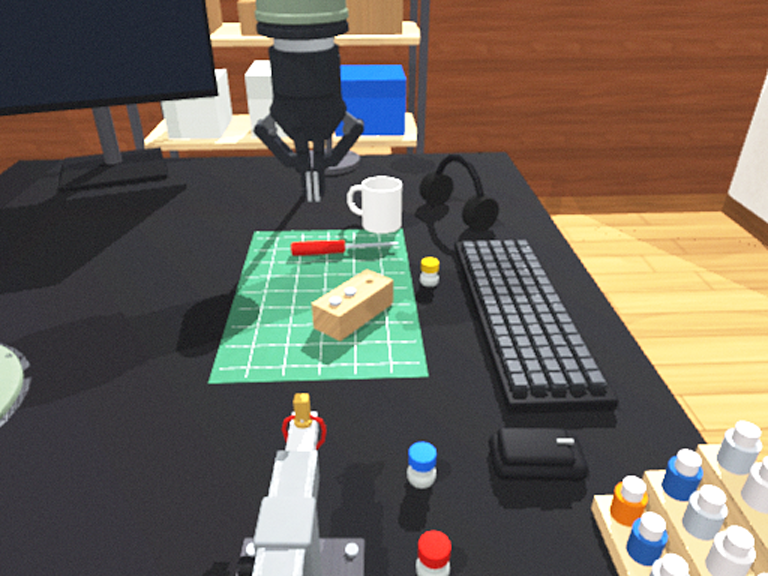

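Request:
arm_command(motion="0 0 -0.02 -0.03 0;0 0.01 -0.04 -0.06 0;0 0.02 -0.06 -0.09 0;0 0.03 -0.06 -0.1 0;0 0.03 -0.06 -0.1 0;0 0.03 -0.06 -0.1 0")

```text
clock: 14.8
ee_pos: [0.4348, 0.0147, 0.2894]
tcp_rot: [[0.003, 0.034, 0.999], [0.0, 0.999, -0.034], [-1.0, 0.0, 0.003]]
contact_force: [0.4, -0.6, -0.4]
grip_width: 0.0001
```

```bash
python3 -c "
from h import *
c=cams.read_camera('wrist');save(c,'w15',k=1.5)
for p in ([.53,-.165,.123],[.53,-.165,.076],[.53,-.117,.123],[.53,-.165,.147]): print(proj(c,p)*1.5)
c=cams.read_camera('top');save(c,'t15',(365,170,465,250),7)"
```

```text
[539.77260016 535.33596022]
[521.11843066 488.80862599]
[545.18919137 478.88549208]
[551.3735207  564.40306004]
```

View pics/w15.png

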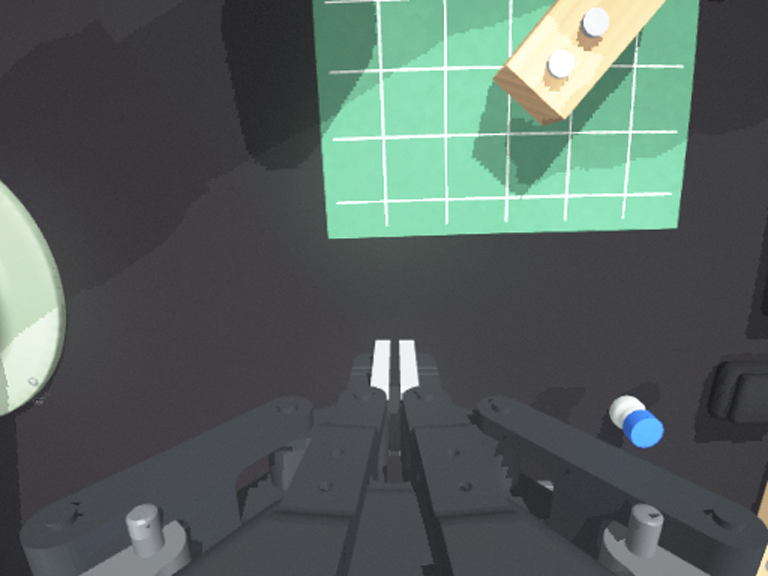

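View pics/t15.png

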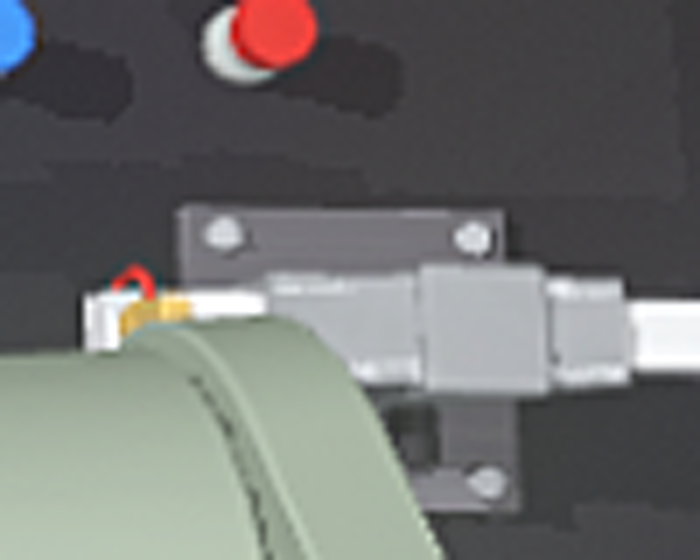

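Request:
arm_command(motion="0 0 0.05 0.02 0;0 0 0.1 0.04 0;0 0 0.15 0.06 0;0 0 0.2 0.08 0;0 0 0.25 0.08 0;0 0 0.28 0.08 0;0 0 0.3 0.08 0;0 0 0.3 0.08 0;0 0 0.3 0.08 0;0 0 0.3 0.08 0")

```text
clock: 15.9
ee_pos: [0.5254, 0.3109, 0.29]
tcp_rot: [[0.004, 0.035, 0.999], [-0.0, 0.999, -0.035], [-1.0, -0.0, 0.004]]
contact_force: [0.1, 0.0, -0.4]
grip_width: 0.0004
```

Run:
```python
from h import *
s=env.observe();print(s['clock'],s['ee_pos'])
t=cams.read_camera('top');c=cams.read_camera('side')
h=np.array([.5296,-.1646,.123]);ex=np.array([.031,.9995,0]);ey=np.array([-.9995,.031,0])
def draw(cam,roi,k,n,th):
    im=cam['pixels'][roi[1]:roi[3],roi[0]:roi[2]][...,::-1];im=cv2.resize(im,None,fx=k,fy=k,interpolation=cv2.INTER_CUBIC)
    for sgn in(-1,1):
        for d,w in((2,8),(9,18),(20,21),(33,19),(47,8)):
            p=h+(ex*np.cos(th)-np.array([0,0,1])*np.sin(th))*d/1000+ey*sgn*w/1000
            q=((proj(cam,p)-roi[:2]+.5)*k-.5).astype(int);cv2.circle(im,tuple(int(a) for a in q),3,(255,0,255),-1)
    cv2.imwrite('pics/'+n+'.png',im)
draw(t,(365,195,415,245),10,'t16',1.57);draw(c,(170,250,230,315),9,'s16',1.57)
save(t,'t16f',k=1.5)
```

```text
15.9 [0.52543951 0.31091856 0.2899694 ]
```

View pics/t16.png

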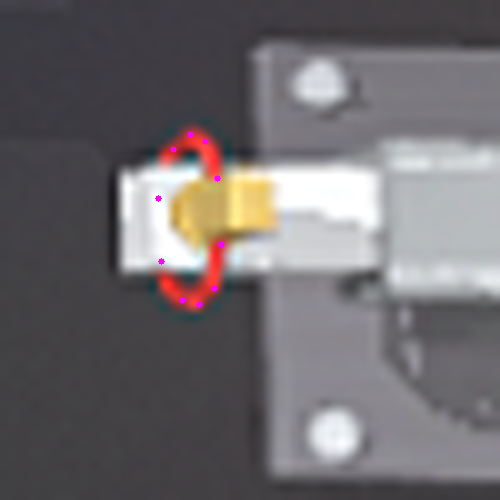

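View pics/s16.png

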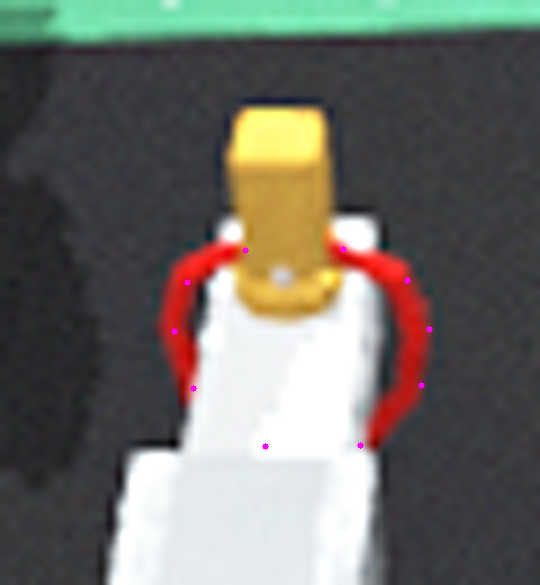

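View pics/t16f.png

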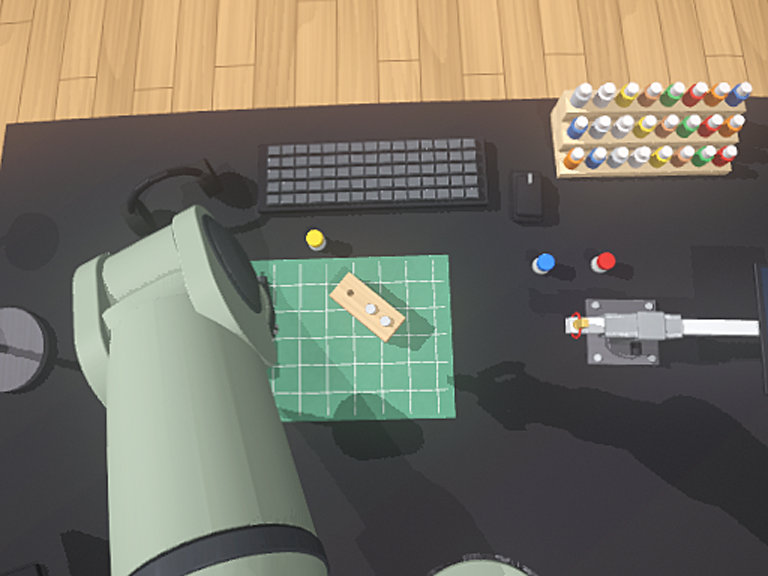

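Both views match a ring at 1.57 rad. The magenta points I projected for the locked ring lie on the red wire, and the collar sits flush. Pots, block, plain pins and foot are where they were. Handing in.

```bash
python3 -c "
from rig import env
print(env.sign_off())"
```

```text
the job is handed in; nothing more can be done
None
```

The linchpin is in the tongue's hole with its collar flush, and the ring is locked under the pin's point. I handed the job in at about 16 s.

- **Insertion:** I pinched the lug with 60 N and carried the pin over with the ring pointing out past the tongue's free end. It went into the hole on the first try with no measurable resistance. The collar seated at about 16 N, the highest contact force I read.
- **Ring:** I let go, then pushed the ring's bar down past the tongue's end with the closed fingertips. I read 1.2 N partway down; by the next reading the ring had snapped over. I then moved the arm well clear.
- **Last checks:** The side and top pictures agree with the ring at 1.57 rad, the collar flush and the pin upright. The pots, mouse, screwdriver, mug, block and plain pins showed no movement. In the final pictures the mug and screwdriver could be seen only from the side.
- **Not confirmed directly:** The bar under the pin's tip was hidden by the tongue in every view, so I judged it locked from the ring's side wires.
- **Disagreement:** Before insertion the cameras differed by up to about 4 mm on the hole's place along the tongue. The insertion itself settled it.

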